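# Pop the battery hatch with one press

### The arm

A 6-joint arm with a two-finger parallel gripper is mounted at the origin on a cart in front of the work surface, level with it; the furniture and walls round the work are solid. World frame = base frame: x ahead of the robot, y to its left, z up, the work surface at z = 0. Lengths are in m, angles in rad, forces in N, time in s.
With the tool pointing down it reaches from about 0.325 to 0.9 m from the base axis. Payload 6.1 kg.
Tool frame: the origin (TCP) lies between the finger pads; the fingertips stand 25 mm ahead of it and the grasp point (between the pads) lies 6 mm ahead of it; z points along the fingers, y is the line along which they close (so a half turn about z gives the same grasp; the last joint's range is limited). The gripper opens to 85 mm and grips with 20 to 120 N. Pads are 22 mm wide; open, the fingers measure 114 mm over their backs; the gripper's body (76 mm by 85 mm) begins 54 mm behind the grasp point. The pads swing forward as they close: fully open they stand 13 mm farther back than shut.
Start: joints at [-1.329, 0.22, 1.526, -0, 1.395, -0.126], TCP at [0.225, -0.583, 0.256] pointing down, gripper open.
Joint ranges: [-2.98, 2.98], [-0.91, 2.08], [0.09, 2.57], [-1.24, 4.39], [0.2, 2.65], [-2.68, 2.68]. Speed limits (rad/s): [2.57, 2.57, 3.01, 3.14, 3.14, 3.14].

### API

Orientations are given as a 3x3 rotation matrix whose columns are the frame's x, y, z axes.
In Python, from workcell import arm gives the robot as it stands.
- The arm moves only by the shell command python3 -m creep 'ROWS' [OPENING] [FORCE]. ROWS is a JSON object of lists of equal length, an entry for each row: "travel": the shift along the tool's x, y, z in mm, a list of three; "rot": the turn, a rotation vector about the tool's x, y, z in degrees, a list of three. In form: {"travel": [[tx, ty, tz], ...], "rot": [[rx, ry, rz], ...]}. A call has 1 to 20 rows; each row is the pose to reach, as a shift and turn from the pose commanded when the call began, along the tool's axes at that moment; what a row does not reach only later rows make up. A row lasts 1/10 s, in which the tool goes at most 50 mm and 8.59 degrees, less where a joint would pass 70% of its speed; a pose out of reach is approached as far as the arm can. A call with a gripper value outside its range is refused whole. OPENING is the gripper's target within -1 to 1 (fully open at 1, half-way at 0, shut at -1), set as the call begins (- or left out, the last holds). The fingers move at their own pace and stop on an object; FORCE is the grip in N (left out, the last holds). Time passes only in rows, so rows that repeat a pose let the fingers close. It gives the time, the measured TCP pose, the force, the opening and the grip force at its end, in the units of the state.
- arm.get_obs(): the state, without advancing time (a new reading comes with each control period).
- arm.snapshot(name): name is "scene" or "top"; returns (picture, depth): 480x640x3 uint8, red, green, blue; 480x640 float32, m along the optical axis (not along the pixel's ray), 0 where there is no reading.
- arm.calibration(name): a dict with "fx", "fy", "cx", "cy" (pixels), "R" (3x3) and "t" (3): a world point X has camera coordinates R X + t. Camera axes: x right, y down, z forward; pixel columns grow to the right and rows downward; lengths in m; the calibration is good to about 2 mm. A picture is of the moment at which its call begins. calibration takes no time and is no camera call.
- arm.hand_in(): hands the job in; it is judged then, once.
The state is a dict: "time_s": time; "joint_pos": joint angles; "qd": joint speeds; "joint_torque": joint torques, N m; "ee_pos": TCP position; "orientation": TCP orientation; "wrist_force": force on the tool from outside, world axes, zero at the start; "moment": the same for the moment, N m; "opening": finger opening in m; "finger_force": force on a finger pad.
Only numpy, scipy, OpenCV 4.12 (cv2) and the standard library are available. Lean on these libraries where they do the work, as an engineer would, in place of code of your own. Each camera call takes 0.05 s, during which the arm holds its last target. There are 200 camera calls.

### The job

Open the battery pack, the box with the wide hatch: press the ribbed thumb pad of its hatch all the way in, once only, with the fingertips, gently, then take the hand away so that the hatch pops up. Stay clear and watch for two full seconds that the hatch stays open by itself before you finish. Do not pick up or shift either box, leave the look-alike box with the narrow door shut, and do not disturb the tools and bits lying about.

Things in the scene. Friction and masses are not known exactly. Their poses are not given: they have to be found in the camera images.
- battery_pack: Low metal box, grey painted, 110 (own x) by 94 (own y) mm, deck 40 mm above the bench, 0.6 to 1.2 kg, loose on rubber feet. Origin: centre of its underside; z up, own x points from its hatch's lip to its hinge, away from the robot within 0.5 rad. It carries the wide hatch (66 mm wide, most of the deck).
- hatch (a joint): Hinge of the wide hatch, rad: 0 shut, 1.2 open (lip 115 mm above the bench). Pressed in, it goes negative to a stop at -0.092 (pad 6 mm lower; 4 to 5 N). Press it home to the stop: short of -0.085 (5.5 mm at the pad) the latch may not let go. It follows the finger: when that rises, a spring (1 to 2 N) swings the hatch up, lip first, in about a second and holds it open.
- hatch_pad (a point): Centre of the top of the grey ribbed thumb pad (26 along own y, 20 along x) at the lip of the battery pack's hatch; when shut 49 mm above the bench and 64 mm from the hinge line, axes as the box's; press along -z. Door plate 74 (x) by 66 (y), 5 thick, black; the pad's top is 9 mm above the deck, so a fingertip wider than it can press it home clear of the deck.
- hatch_latch (a joint): Hidden step plate of the hatch's latch, m: 0 latched; steps to about 0.003 as the door is pressed home and to about 0.008 as it rises free. A second press carries it to 0.011 and latches the door shut again.
- fuse_box: Low metal box, grey painted, 110 (own x) by 94 (own y) mm, deck 40 mm above the bench, 0.6 to 1.2 kg, loose on rubber feet. Origin: centre of its underside; z up, own x points from its door's lip to its hinge, away from the robot within 0.5 rad. Same box as the battery pack, but with a narrow door (34 mm wide). The two boxes may stand either way round, left or right. Not to be opened.
- fuse_door (a joint): Hinge of the fuse box's narrow door, rad; works just as hatch. 0 shut; to stay shut.
- fuse_door_pad (a point): Centre of the top of the grey ribbed thumb pad (26 along own y, 20 along x) at the lip of the fuse box's narrow door; when shut 49 mm above the bench and 64 mm from the hinge line, axes as the box's; press along -z. Door plate 74 (x) by 34 (y), 5 thick, black; the pad's top is 9 mm above the deck, so a fingertip wider than it can press it home clear of the deck.
- fuse_door_latch (a joint): Hidden step plate of the narrow door's latch, m: 0 latched; steps to about 0.003 as the door is pressed home and to about 0.008 as it rises free. A second press carries it to 0.011 and latches the door shut again.
- drilled_block: wooden block with three holes in the top, 60x24x20 mm; a bystander. Origin: centre of its underside.
- wood_dop: waisted turned wooden dop, 30 diameter, 28 high mm; a bystander. Origin: centre of its underside.
- nozzle_bottle: tiny white glue phial, 21 diameter, 52 high, standing mm; a bystander. Origin: centre of its underside.
- graver_1: graver lying down, light mushroom handle, 106 long, 29 high mm; a bystander. Origin: centre of its underside.
- graver_2: graver lying down, reddish mushroom handle, 106 long, 29 high mm; a bystander. Origin: centre of its underside.
- syringe_1: plastic glue syringe lying down, 134 long, 16 high mm; a bystander. Origin: centre of its underside.
- handpiece: black rotary handpiece with a burr at its thin end, lying down, 132 long, 26 high mm; a bystander. Origin: centre of its underside.

How it is judged:
By the outcome, as a careful person would: the job done as asked, in the order asked, and still so for the second after the job is handed in, with the robot touching nothing.
It also fails if it takes over 35 s, if anything falls off the work surface, if the arm or the gripper's body presses on something with over 40 N, if the wrist force passes 120 N, or if a joint passes its speed limit or range.

## Working session

There is one attempt and no reset: what is moved stays moved. The work goes in short steps, Python scripts to look and compute and a shell command to move; the robot and the scene stay as the last step left them, time stands still between calls to the robot, and variables do not carry over. Pictures are saved under pics/ and viewed, at most 10 in all, crops included, and the job is handed in when it is done.

```bash
mkdir -p pics
python3 - <<'E'
from workcell import arm
import cv2,numpy as np
for n in("top","scene"):
    p,d=arm.snapshot(n); cv2.imwrite(f"pics/{n}0.png",p[:,:,::-1]); np.savez(f"{n}0.npz",p=p,d=d); c=arm.calibration(n); print(n,c)
o=arm.get_obs();print(o["ee_pos"],o["orientation"],o["opening"],o["time_s"],o["wrist_force"])
E
```

```text
top {'fx': 588.6394241816449, 'fy': 588.6394241816449, 'cx': 315.2757693992749, 'cy': 225.32376591789017, 'R': array([[ 0.01124158, -0.9995761 ,  0.02685605],
       [-0.99102841, -0.01471449, -0.13283893],
       [ 0.13317779, -0.02512179, -0.99077372]]), 't': array([-0.05195512,  0.57464758,  1.27668508])}
scene {'fx': 573.0881802043123, 'fy': 573.0881802043123, 'cx': 319.52909313821135, 'cy': 246.60285073584967, 'R': array([[-0.65876669, -0.75224712, -0.0122766 ],
       [-0.45198435,  0.40875646, -0.79286083],
       [ 0.60144542, -0.51676148, -0.60927907]]), 't': array([0.34642816, 0.33363707, 0.7757098 ])}
[ 0.22460487 -0.58270613  0.25531328] [[ 9.33114190e-01  3.59579909e-01 -4.44657385e-04]
 [ 3.59580127e-01 -9.33112629e-01  1.71868667e-03]
 [ 2.03089776e-04 -1.76362088e-03 -9.99998424e-01]] 0.08546125014203372 0.1 [0.51002119 0.25017631 0.25284564]
```

View pics/top0.png

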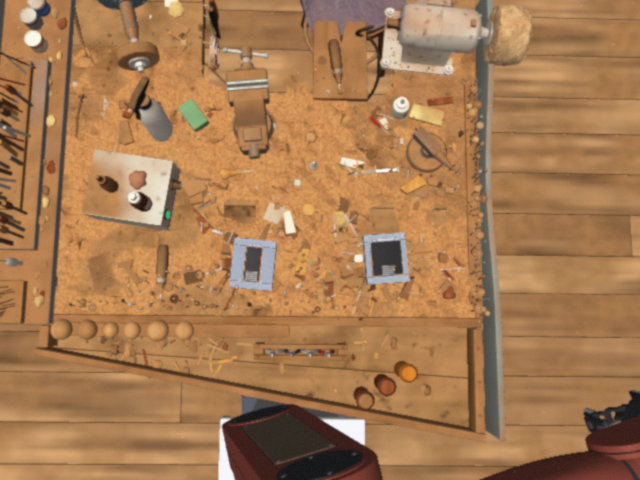

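View pics/scene0.png

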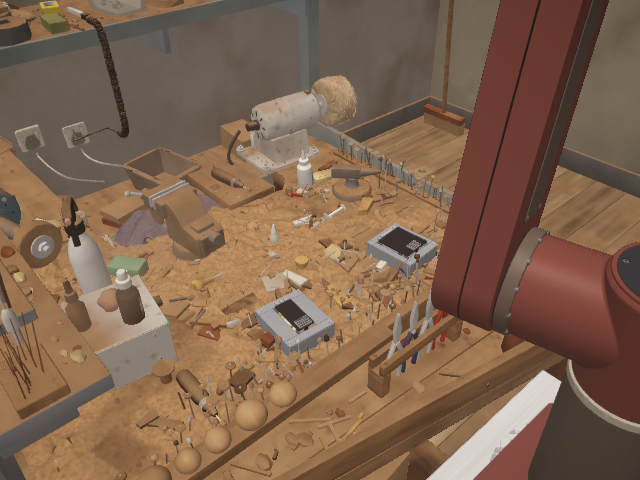

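The battery pack with the wide hatch is on the right in the top view, at about (386,258). Its pad is near (389,270). The fuse box is on the left, at about (254,264). Next I'll measure the pad and the box.

```bash
cat > h.py <<'E'
import numpy as np,cv2
from workcell import arm
def ray(n,u,v,z):
    c=arm.calibration(n);R=c["R"];t=c["t"]
    o=-R.T@t; d=R.T@np.array([(u-c["cx"])/c["fx"],(v-c["cy"])/c["fy"],1])
    return o+d*(z-o[2])/d[2]
def pix(n,X):
    c=arm.calibration(n);q=c["R"]@X+c["t"];return c["fx"]*q[0]/q[2]+c["cx"],c["fy"]*q[1]/q[2]+c["cy"]
E
python3 - <<'E'
from h import *
f=np.load("top0.npz");p=f["p"]
sub=p[225:295,350:420]
hsv=cv2.cvtColor(p,cv2.COLOR_RGB2HSV)
win=np.zeros((480,640),np.uint8);win[225:295,350:420]=1
for nm,m,z in(("box",((p[:,:,2].astype(int)>p[:,:,0].astype(int)+10)&(p[:,:,2]>100)),.04),("black",(p.max(2)<60),.045),):
    m=(m&(win>0)).astype(np.uint8)
    cs=cv2.findContours(m,cv2.RETR_EXTERNAL,cv2.CHAIN_APPROX_NONE)[0];c=max(cs,key=cv2.contourArea)
    r=cv2.minAreaRect(c);b=cv2.boxPoints(r);print(nm,r)
    P=np.array([ray("top",u,v,z) for u,v in b]);print(P.round(4),P.mean(0).round(4))
    for i in range(2):
        e=P[i+1]-P[i];print(np.linalg.norm(e),np.degrees(np.arctan2(e[1],e[0])))
big=[cv2.resize(p[225:295,350:420],(500,500),interpolation=cv2.INTER_CUBIC)]
s=np.load("scene0.npz")["p"][215:285,360:445]
big.append(cv2.resize(s,(300*85//70,300),interpolation=cv2.INTER_CUBIC))
c=np.zeros((500,800,3),np.uint8);c[:,:500]=big[0];b=cv2.resize(s,(300,247),interpolation=cv2.INTER_CUBIC);c[:247,500:]=b
cv2.imwrite("pics/crop1.png",c[:,:,::-1])
E
```

```text
box ((385.2483215332031, 257.97930908203125), (48.00029373168945, 40.692283630371094), 85.2363510131836)
[[ 0.5532 -0.1513  0.04  ]
 [ 0.5622 -0.2423  0.04  ]
 [ 0.4555 -0.2502  0.04  ]
 [ 0.447  -0.1601  0.04  ]] [ 0.5045 -0.201   0.04  ]
0.09145463783419966 -84.40002412102257
0.10693406761386527 -175.7453909400401
black ((386.4010009765625, 257.61419677734375), (30.35124397277832, 26.218914031982422), 85.91438293457031)
[[ 0.5358 -0.1714  0.045 ]
 [ 0.5408 -0.2297  0.045 ]
 [ 0.4736 -0.234   0.045 ]
 [ 0.4687 -0.176   0.045 ]] [ 0.5047 -0.2028  0.045 ]
0.05858472469912435 -85.10880083183622
0.06734683502870109 -176.34934156228096
```

View pics/crop1.png

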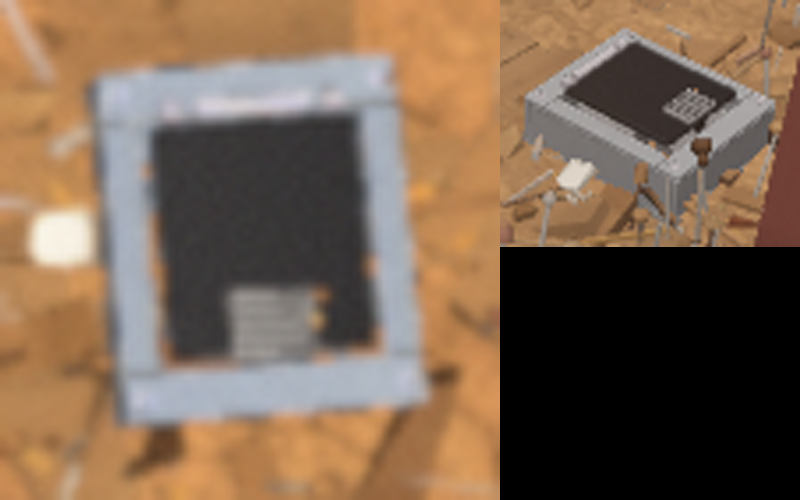

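The crop shows the pad at the lip, centred at top pixel (388,270) and scene pixel (414,244.5). I'll cast both rays onto z = 49 mm and turn the result into tool-axis travel.

Run:
```python
from h import *
a=ray("top",387.7,269.7,.049);b=ray("scene",413.5,244.2,.049);print(a,b)
o=arm.get_obs();R=o["orientation"]
T=np.array([.4745,-.2055,0]) if 0 else a.copy()
for h in(.08,.10):
    g=T.copy();g[2]=.049+h+.025
    print(h,R.T@(g-o["ee_pos"])*1000)
print(np.degrees(np.arctan2(R[1,0],R[0,0])))
```

```text
[ 0.4776688  -0.20492254  0.049     ] [ 0.47657948 -0.20588189  0.049     ]
0.08 [ 371.96043712 -261.33925425  101.84988985]
0.1 [ 371.96449892 -261.37452667   81.84992137]
21.07441288619474
```

The two views agree within 1.5 mm, giving a pad centre of about (0.477, -0.205). I'll travel above it with the fingers shut and align with the box.

```bash
python3 -m creep '{"travel":[[20,-14,0],[50,-35,0],[80,-56,0],[110,-77,0],[140,-98,0],[170,-119,0],[200,-140,0],[230,-162,0],[260,-183,0],[290,-204,10],[320,-225,25],[350,-246,40],[365,-257,55],[371,-261,65],[371,-261,70],[371,-261,70],[371,-261,70],[371,-261,70]],"rot":[[0,0,1],[0,0,2],[0,0,4],[0,0,6],[0,0,8],[0,0,10],[0,0,12],[0,0,14],[0,0,16.5],[0,0,16.5],[0,0,16.5],[0,0,16.5],[0,0,16.5],[0,0,16.5],[0,0,16.5],[0,0,16.5],[0,0,16.5],[0,0,16.5]]}' -1 20
python3 - <<'E'
from h import *
o=arm.get_obs();R=o["orientation"];print(o["ee_pos"],R.round(3).tolist(),o["opening"],o["wrist_force"],o["time_s"])
print(R.T@(np.array([.477,-.2053,.049+.025])-o["ee_pos"])*1000)
for n in("top","scene"):
    p,d=arm.snapshot(n);X=[int(v) for v in pix(n,np.array([.477,-.205,.1]))];print(X)
    c=p[max(0,X[1]-90):X[1]+90,X[0]-100:X[0]+100];cv2.imwrite(f"pics/{n}1.png",cv2.resize(c[:,:,::-1],None,fx=3,fy=3))
E
```

```text
time_s: 1.9
ee_pos: [0.4771, -0.2075, 0.1872]
orientation: [[0.997, 0.078, 0.001], [0.078, -0.997, -0.001], [0.001, 0.001, -1.0]]
wrist_force: [-0.3, -0.9, 0.6]
opening: -0.0
finger_force: 0.0
[ 0.477085   -0.20745734  0.18717609] [[0.997, 0.078, 0.001], [0.078, -0.997, -0.001], [0.001, 0.001, -1.0]] -5.567633308665528e-06 [-0.29487861 -0.91239061  0.56330703] 1.9
[-3.79452360e-02 -2.26959879e+00  1.13173924e+02]
[391, 268]
[415, 223]
```

View pics/scene1.png

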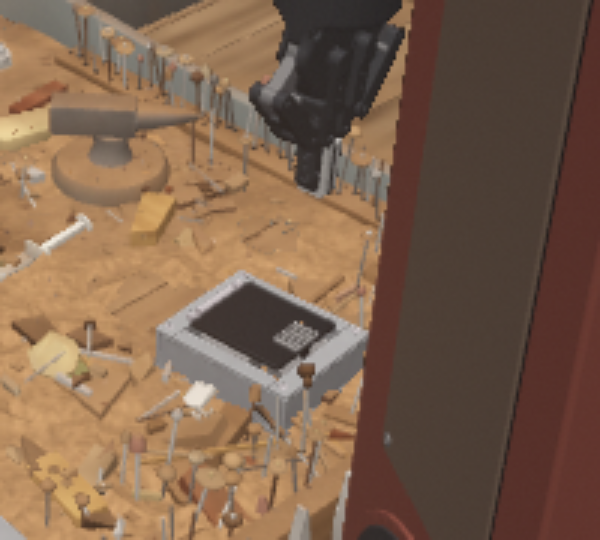

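The fingertip is at crop (317,190), right above the pad at (297,333). Next I'll lower it to about 13 mm above the pad.

```bash
python3 -m creep '{"travel":[[0,-2,15],[0,-2,35],[0,-2,55],[0,-2,75],[0,-2,90],[0,-2,98],[0,-2,100],[0,-2,100],[0,-2,100]],"rot":[[0,0,0],[0,0,0],[0,0,0],[0,0,0],[0,0,0],[0,0,0],[0,0,0],[0,0,0],[0,0,0]]}'
python3 - <<'E'
from h import *
o=arm.get_obs();R=o["orientation"];print(o["ee_pos"],o["wrist_force"])
for n in("top","scene"):
    p,d=arm.snapshot(n);T=o["ee_pos"]+.025*R[:,2];X=[int(v) for v in pix(n,T)];print(X)
    c=p[X[1]-45:X[1]+45,X[0]-50:X[0]+50].copy();c=cv2.resize(c[:,:,::-1],None,fx=4,fy=4,interpolation=cv2.INTER_CUBIC)
    if n=="top":A=c
cv2.imwrite("pics/near.png",np.hstack([A,c]))
E
```

```text
time_s: 2.9
ee_pos: [0.4775, -0.2046, 0.0871]
orientation: [[0.997, 0.08, 0.001], [0.08, -0.997, -0.001], [0.001, 0.001, -1.0]]
wrist_force: [-0.5, 0.7, 0.1]
opening: 0.0002
finger_force: 0.0
[ 0.47745937 -0.20462144  0.08706813] [-0.46046422  0.71063967  0.05026442]
[388, 269]
[413, 238]
```

View pics/near.png

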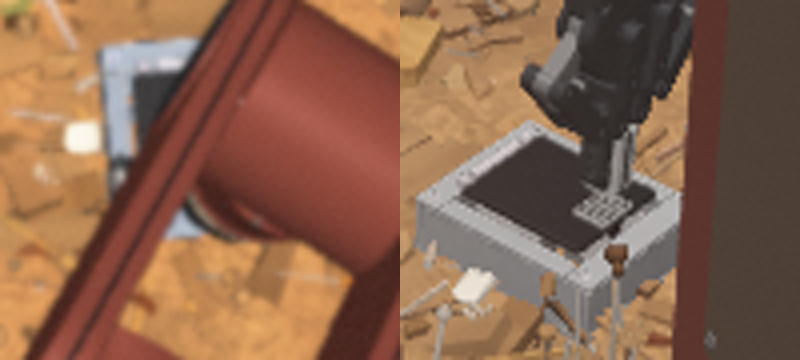

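The fingertip is over the pad, at scene crop (605,190) against a pad at (603,208). I'll press slowly, stop just short of full depth and read the force.

```bash
python3 -m creep '{"travel":[[0,0,4],[0,0,8],[0,0,10],[0,0,11],[0,0,12],[0,0,13],[0,0,14],[0,0,15],[0,0,16],[0,0,16]],"rot":[[0,0,0],[0,0,0],[0,0,0],[0,0,0],[0,0,0],[0,0,0],[0,0,0],[0,0,0],[0,0,0],[0,0,0]]}'
```

```text
time_s: 4.0
ee_pos: [0.4767, -0.2043, 0.0703]
orientation: [[0.997, 0.08, -0.0], [0.08, -0.997, 0.0], [-0.0, -0.0, -1.0]]
wrist_force: [-3.1, 0.3, 3.6]
opening: 0.0001
finger_force: 1.7
```

```bash
python3 -m creep '{"travel":[[0,0,0.5],[0,0,1],[0,0,1.5],[0,0,2],[0,0,2],[0,0,2]],"rot":[[0,0,0],[0,0,0],[0,0,0],[0,0,0],[0,0,0],[0,0,0]]}'
```

```text
time_s: 4.6
ee_pos: [0.4768, -0.2043, 0.0683]
orientation: [[0.997, 0.08, -0.0], [0.08, -0.997, 0.0], [-0.0, -0.0, -1.0]]
wrist_force: [-4.9, -0.1, 4.1]
opening: -0.0001
finger_force: 2.3
```

```bash
python3 -m creep '{"travel":[[0,0,0.5],[0,0,1],[0,0,1],[0,0,1]],"rot":[[0,0,0],[0,0,0],[0,0,0],[0,0,0]]}'
```

```text
time_s: 5.0
ee_pos: [0.4769, -0.2043, 0.0678]
orientation: [[0.997, 0.08, -0.0], [0.08, -0.997, -0.0], [-0.0, 0.0, -1.0]]
wrist_force: [-6.8, -0.0, 8.3]
opening: 0.0001
finger_force: 4.6
```

```bash
python3 -m creep '{"travel":[[0,0,0.4],[0,0,0.7],[0,0,0.7]],"rot":[[0,0,0],[0,0,0],[0,0,0]]}'
```

```text
time_s: 5.3
ee_pos: [0.4769, -0.2044, 0.0674]
orientation: [[0.997, 0.08, -0.0], [0.08, -0.997, -0.0], [-0.0, 0.0, -1.0]]
wrist_force: [-7.6, 0.9, 11.8]
opening: 0.0003
finger_force: 6.3
```

The force climbs steeply at 6.5 mm, so the pad is on its stop. Now I'll lift straight up and away.

```bash
python3 -m creep '{"travel":[[0,0,-5],[0,0,-20],[0,0,-45],[0,0,-75],[0,0,-105],[0,0,-135],[0,0,-160],[-20,0,-180],[-40,0,-195],[-50,0,-200],[-50,0,-200],[-50,0,-200],[-50,0,-200],[-50,0,-200],[-50,0,-200]],"rot":[[0,0,0],[0,0,0],[0,0,0],[0,0,0],[0,0,0],[0,0,0],[0,0,0],[0,0,0],[0,0,0],[0,0,0],[0,0,0],[0,0,0],[0,0,0],[0,0,0],[0,0,0]]}'
python3 - <<'E'
from h import *
p,d=arm.snapshot("scene");cv2.imwrite("pics/after.png",p[:,:,::-1])
E
```

```text
time_s: 6.8
ee_pos: [0.4272, -0.208, 0.2659]
orientation: [[0.997, 0.08, -0.001], [0.08, -0.997, 0.001], [-0.001, -0.001, -1.0]]
wrist_force: [-1.2, 0.7, -0.4]
opening: -0.0001
finger_force: 0.0
```

View pics/after.png

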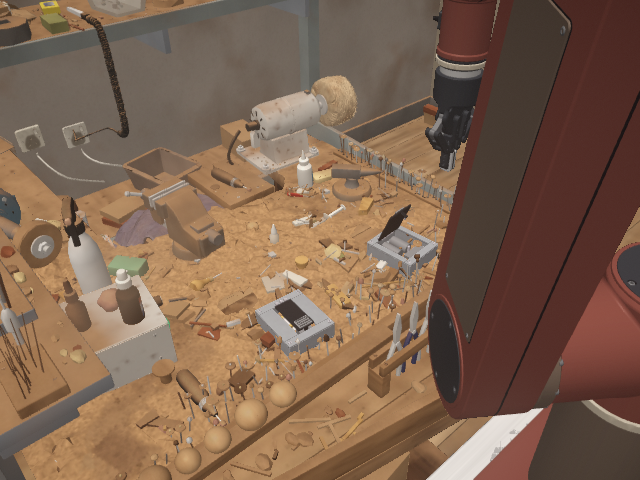

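The hatch is open, with the raised plate at about (397,222). The fuse box at (295,318) is still shut and the hand is clear. I'll hold still for more than two seconds and look again.

```bash
H='{"travel":[[0,0,0],[0,0,0],[0,0,0],[0,0,0],[0,0,0],[0,0,0],[0,0,0],[0,0,0],[0,0,0],[0,0,0],[0,0,0],[0,0,0],[0,0,0],[0,0,0],[0,0,0]],"rot":[]}'
python3 -m creep '{"travel":[[0,0,0],[0,0,0],[0,0,0],[0,0,0],[0,0,0],[0,0,0],[0,0,0],[0,0,0],[0,0,0],[0,0,0],[0,0,0],[0,0,0],[0,0,0],[0,0,0],[0,0,0]],"rot":[[0,0,0],[0,0,0],[0,0,0],[0,0,0],[0,0,0],[0,0,0],[0,0,0],[0,0,0],[0,0,0],[0,0,0],[0,0,0],[0,0,0],[0,0,0],[0,0,0],[0,0,0]]}'
python3 -m creep '{"travel":[[0,0,0],[0,0,0],[0,0,0],[0,0,0],[0,0,0],[0,0,0],[0,0,0],[0,0,0],[0,0,0],[0,0,0],[0,0,0],[0,0,0]],"rot":[[0,0,0],[0,0,0],[0,0,0],[0,0,0],[0,0,0],[0,0,0],[0,0,0],[0,0,0],[0,0,0],[0,0,0],[0,0,0],[0,0,0]]}'
python3 - <<'E'
from h import *
p,d=arm.snapshot("scene");cv2.imwrite("pics/after2.png",cv2.resize(p[190:290,350:450,::-1],(500,500)))
a=np.load("scene0.npz")["p"].astype(int);print("fuse diff",abs(a[285:355,250:335]-p[285:355,250:335]).mean())
E
```

```text
time_s: 8.35
ee_pos: [0.4271, -0.2082, 0.2666]
orientation: [[0.997, 0.08, -0.0], [0.08, -0.997, 0.0], [-0.0, -0.0, -1.0]]
wrist_force: [0.0, -0.2, -0.6]
opening: 0.0002
finger_force: 0.0
time_s: 9.55
ee_pos: [0.4271, -0.2083, 0.2666]
orientation: [[0.997, 0.08, 0.0], [0.08, -0.997, -0.0], [0.0, 0.0, -1.0]]
wrist_force: [0.2, 0.4, -0.3]
opening: -0.0
finger_force: 0.0
fuse diff 9.568179271708683
```

View pics/after2.png

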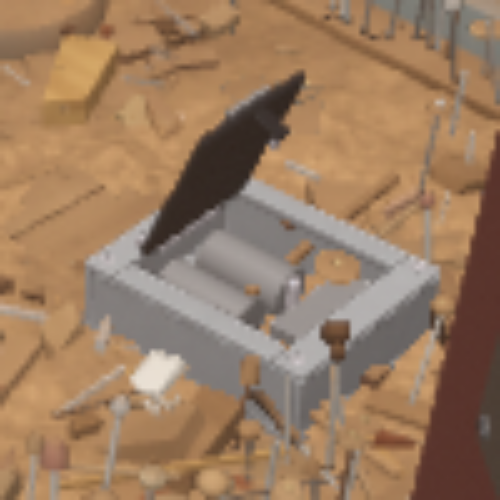

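The hatch still stands open (crop (230,160)), and the box is where it was.

```bash
python3 -c "
from workcell import arm
print(arm.hand_in())"
```

```text
the job is handed in; nothing more can be done
None
```

The battery pack's hatch is open: I pressed its pad once to the stop (about 12 N at the wrist), it popped up, and it stayed open by itself for over 2.5 s with the hand clear; the fuse box looks shut and undisturbed, and the job is handed in.

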